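Put the jam jar back into the packed jar rack

ROBOT

A 7-joint arm with a two-finger parallel gripper is mounted at the origin on a cart in front of the work surface, level with it; the furniture and walls round the work are solid. World frame = base frame: x ahead of the robot, y to its left, z up, the work surface at z = 0. Lengths are in mm, angles in rad, forces in N, time in s.
With the tool pointing down it reaches from about 400 to 850 mm from the base axis. Payload 4.4 kg.
Tool frame: the origin (TCP) lies midway between the tips of the shut fingers; the grasp point (between the pads) lies 19 mm behind it (manip.tcp_to_grasp is the distance from the TCP to the grasp point, in mm); z points along the fingers, y is the line along which they close (so a half turn about z gives the same grasp; the last joint's range is limited). The gripper opens to 94 mm and grips with 3 to 60 N. Pads are 16 mm wide; open, the fingers measure 119 mm over their backs; the gripper's body (75 mm by 177 mm) begins 78 mm behind the grasp point.
Start: joints at [1.267, 0.628, 0.038, 1.517, -0.027, 0.996, -0.02], TCP at [153.147, -631.716, 174.078] pointing down, gripper open.
Joint ranges: [-3.06, 3.06], [-0.37, 2.12], [-1.25, 1.32], [0.18, 2.47], [-1.1, 4.24], [0.23, 1.98], [-2.94, 2.94]. Speed limits (rad/s): [2.57, 2.57, 3.14, 3.14, 3.14, 3.14, 3.14].

INTERFACE

Orientations are given as a unit quaternion [x, y, z, w].
In Python, from workcell import manip, read_camera, job gives the robot as it stands.
- The arm moves only by the tool drive_tool, never from a script. Its argument "increments" is a list of rows, each an object with "offset": the shift along the tool's x, y, z in m, a list of three; "turn": the turn, a rotation vector about the tool's x, y, z in rad, a list of three; "gripper": the opening, from -1 (shut) to 1 (fully open). In form: [{"offset": [tx, ty, tz], "turn": [ax, ay, az], "gripper": gripper}, ...]. A call has 1 to 8 rows; each row is the pose to reach, as a shift and turn from the pose commanded when the call began, along the tool's axes at that moment; what a row does not reach only later rows make up. A row lasts 1/10 s, in which the tool goes at most 50 mm and 8.59 degrees, less where a joint would pass 70% of its speed; a pose out of reach is approached as far as the arm can. A call with a gripper value outside its range is refused whole. The fingers move at their own pace and stop on an object; the grip force is fixed at half the most. Time passes only in rows, so rows that repeat a pose let the fingers close. It gives the time, the measured TCP pose, the force, the opening and the grip force at its end, in the units of the state.
- manip.get_state(): the state, without advancing time (a new reading comes with each control period).
- read_camera(name): name is "scene" or "top" or "wrist"; returns a dict with "color" (384x512x3 uint8, blue, green, red), "z_map" (384x512 float32, mm along the optical axis (not along the pixel's ray), 0 where there is no reading), "fx", "fy", "cx", "cy" (pixels), "R" (3x3) and "t" (3): a world point X has camera coordinates R X + t. Camera axes: x right, y down, z forward; pixel columns grow to the right and rows downward; lengths in mm; the calibration is good to about 2 mm. A picture is of the moment at which its call begins.
- job.sign_off(): hands the job in; it is judged then, once.
The state is a dict: "clock": time; "joints": joint angles; "qd": joint speeds; "tau": joint torques, N m; "ee_pos": TCP position; "tool_rot": TCP orientation; "ft_force": force on the tool from outside, world axes, zero at the start; "torque": the same for the moment, N m; "gripper_width": finger opening in mm; "finger_force": force on a finger pad.
Only numpy, scipy, OpenCV 4.12 (cv2) and the standard library are available. Lean on these libraries where they do the work, as an engineer would, in place of code of your own. Each camera call takes 0.05 s, during which the arm holds its last target. There are 200 camera calls.

TASK

Put the jam jar that stands alone on the worktop away in the wooden jar rack: stand it on the rack's bare front ledge before the gap between the two other jam jars, then push it straight back into the row so that it nudges these two apart and ends between them, level with the row. Keep all the jars upright, let go, and leave the other things on the worktop where they are.

Things in the scene. Friction and masses are not known exactly. Their poses are not given: they have to be found in the camera images.
- jar_rack: Fixed open-fronted jar rack of smooth light wood: a floor board 8 mm thick, 323 mm wide (y), and 62 mm high walls behind and at both ends of a row of loose jars. Origin on the worktop under the middle of the row; x points to the back wall (away from the robot at yaw 0), y to the left along the row, z up. Floor top at z = 0.008.
- row_mid (a point): Middle of the row, on the rack's floor top (rack x = 0, y = 0); the row jars' axes begin within 3 mm of this line x = 0. Same axes as the rack. Inner face of the back wall at x = +46 mm; inner faces of the end walls at y = +-151.5 mm; walls 10 mm thick, the end walls reach forward to x = -44 mm.
- ledge_mid (a point): Middle of the rack's bare front ledge (floor without walls, in front of the row), on the floor top, 84 mm before row_mid; the ledge runs from rack x = -44 mm to the floor's front edge at x = -125 mm. Same axes as the rack.
- jam_loose_centre (a point): Glass jam jar, grey metal lid, upright, round, 108 mm tall, about 0.38 kg: 66 mm across at its widest (76 mm above its underside), narrowing to 53 mm at the foot; lid 60 mm across over the top 11 mm. The point is on its axis, half-way up (54 mm above its underside), z along the axis. This is the jar to put away; at the start it stands alone on the worktop, right of the rack.
- jam_mid_centre (a point): Glass jam jar, grey metal lid, upright, round, 108 mm tall, about 0.38 kg: 66 mm across at its widest (76 mm above its underside), narrowing to 53 mm at the foot; lid 60 mm across over the top 11 mm. The point is on its axis, half-way up (54 mm above its underside), z along the axis. It stands in the middle of the row. The gap between this and the end jam jar is only 25 to 42 mm at the start.
- jam_end_centre (a point): Glass jam jar, grey metal lid, upright, round, 108 mm tall, about 0.38 kg: 66 mm across at its widest (76 mm above its underside), narrowing to 53 mm at the foot; lid 60 mm across over the top 11 mm. The point is on its axis, half-way up (54 mm above its underside), z along the axis. It stands at one end of the row in the rack, left or right, some 20 mm from the end wall.
- pasta_jar_centre (a point): Larger glass jar of pasta with a flat lid, upright, round, 81 mm across, 137 mm tall, about 0.58 kg; it stands at the other end of the row, opposite the end jam jar. The point is on its axis, 68 mm above its underside.
- mug: White mug, 87 mm across, 88 mm tall, a bystander on the worktop; origin at the centre of its underside.
- mill: Dark wooden pepper mill, 58 mm across, 160 mm tall, a bystander; origin at the centre of its underside.
- timer: Round egg-like kitchen timer, 70 mm across, 62 mm tall, a bystander; origin at the centre of its underside.
- jam_loose: The same jar as jam_loose_centre; origin at the centre of its underside. The row has room for all four jars, with 24 mm to spare, once the neighbours shift sideways. Jars slide easily on the rack (friction about 0.2); pushed at their widest height or lower they stay upright.
- jam_mid: The same jar as jam_mid_centre; origin at the centre of its underside.
- jam_end: The same jar as jam_end_centre; origin at the centre of its underside.
- pasta_jar: The same jar as pasta_jar_centre; origin at the centre of its underside.
Mind the look-alikes: they are no part of the job. Leave any green look-alike of the jam_loose alone. What is shaped like the jam_mid but yellow is not meant.

How it is judged:
By the outcome, as a careful person would: the job done as asked, in the order asked, and still so for the second after the job is handed in, with the robot touching nothing.
It also fails if it takes over 51 s, if anything falls off the work surface, if the arm or the gripper's body presses on something with over 40 N, if the wrist force passes 120 N, or if a joint passes its speed limit or range.

## Working session

There is one attempt and no reset: what is moved stays moved. The work goes in short steps, Python scripts to look and compute and a tool call to move; the robot and the scene stay as the last step left them, time stands still between calls to the robot, and variables do not carry over. Pictures are saved under pics/ and viewed, at most 10 in all, crops included, and the job is handed in when it is done.

Besides the shell and the picture viewer there is one more tool, called after "Call:" in YAML: its name, and indented under it one key for each argument. drive_tool: Moves the arm, as the interface text tells. Its arguments: {"type":"object","properties":{"increments":{"type":"array","items":{"type":"object","properties":{"offset":{"type":"array","items":{"type":"number"}},"turn":{"type":"array","items":{"type":"number"}},"gripper":{"type":"number"}}}}},"required":["increments"]}

```bash
mkdir -p pics
cat > h.py <<'E'
import numpy as np, cv2
from workcell import manip, read_camera, job
def world(c):
    v,u=np.mgrid[0:384,0:512]; z=c["z_map"]
    P=np.stack([(u-c["cx"])/c["fx"]*z,(v-c["cy"])/c["fy"]*z,z],-1)
    W=(P-c["t"])@c["R"]; W[z==0]=np.nan
    return W
E
python3 - <<'E'
from h import *
a=read_camera("scene");b=read_camera("top")
np.savez("c0.npz",top=b["color"],W=world(b),scene=a["color"],Ws=world(a))
cv2.imwrite("pics/t0.png",b["color"]);cv2.imwrite("pics/s0.png",a["color"])
s=manip.get_state();print(s["clock"],s["ee_pos"],s["tool_rot"],s["gripper_width"],s["ft_force"])
print(b["R"],b["t"],a["R"],a["t"])
E
```

```text
0.1 [ 153.00368337 -631.12983203  173.30778109] [ 9.92938544e-01  1.18627378e-01 -1.06747271e-04 -7.62106648e-04] 94.04114023627426 [ 0.95511901  0.00901195 -0.34243909]
[[-0.02679444 -0.99952831 -0.01500702]
 [-0.98663217  0.02885681 -0.16038778]
 [ 0.16074518  0.01050891 -0.98693999]] [   1.96702319  511.04762075 1292.50413194] [[-0.44494069 -0.89526948 -0.02281078]
 [-0.35296024  0.19871348 -0.91429318]
 [ 0.8230716  -0.39875494 -0.40441024]] [215.51154861 252.68624865 920.38912004]
```

View pics/t0.png

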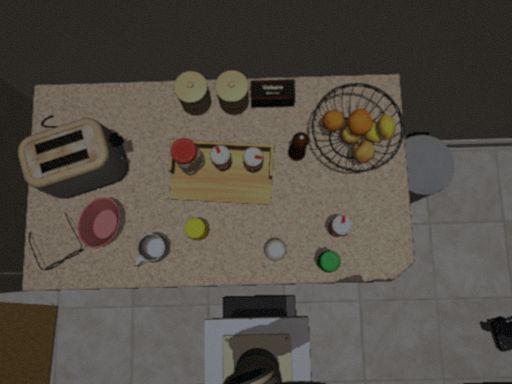

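View pics/s0.png

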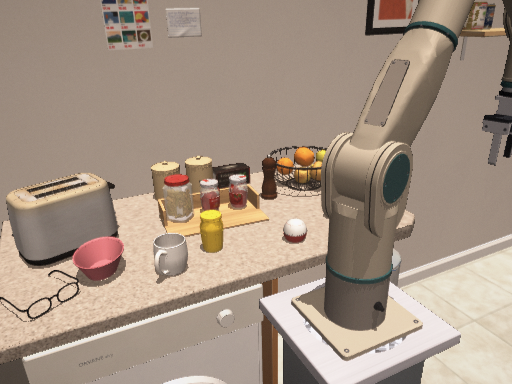

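The top view shows the loose jar at (341,225), and the row holding pasta (184,150), mid (221,157) and end (254,159). The mill is at (299,145), the timer at (275,249), the green jar at (330,261) and the yellow one at (196,228).

Run:
```python
from h import *
d=np.load("c0.npz");W=d["W"];c=d["top"]
def lid(n,u,v,h,r=16):
    w=W[v-r:v+r,u-r:u+r].reshape(-1,3); m=np.abs(w[:,2]-h)<6; p=w[m]
    (x,y),R=cv2.minEnclosingCircle(p[:,:2].astype(np.float32))
    print(n,m.sum(),p.mean(0).round(1),(round(x,1),round(y,1)),round(R,1))
lid("loose",341,225,108);lid("mid",221,157,116);lid("end",254,159,116);lid("pasta",184,150,145);lid("mill",299,145,157);lid("timer",275,249,58);lid("green",330,261,108);lid("yel",196,228,108)
# rack: back wall top at z=62..70
for lo,hi in((60,76),(4,14)):
    w=W[130:215,155:285];p=w[(w[...,2]>lo)&(w[...,2]<hi)]
    print(lo,len(p),p.min(0).round(),p.max(0).round())
# front edge of the floor by depth: per column
hs=cv2.cvtColor(c,cv2.COLOR_BGR2HSV)
for u in range(166,280,8):
    print(u,[(v,*W[v,u].round(0).astype(int)) for v in (196,199,201,203,205)],hs[185:210:4,u].tolist()[:0])
cv2.imwrite("pics/t1.png",cv2.resize(c[130:275,150:370],None,fx=3.6,fy=3.6,interpolation=cv2.INTER_CUBIC))
```

```text
loose 324 [ 418.4 -259.9  107.4] (418.5, -260.3) 29.5
mid 287 [635.5  90.5 115.6] (636.1, 90.6) 30.1
end 300 [626.6  -7.7 115.6] (626.8, -7.7) 29.8
pasta 526 [643.8 193.5 144.4] (643.2, 194.2) 39.5
mill 18 [ 667.2 -150.4  156.8] (667.0, -151.9) 8.9
timer 218 [355.1 -67.   57.5] (355.1, -66.9) 26.2
green 330 [ 315.1 -220.6  107.2] (315.7, -220.4) 29.5
yel 319 [421.1 166.5 107.2] (421.3, 166.7) 29.5
60 364 [584. -70.  60.] [703. 254.  76.]
4 3751 [ 469. -106.    4.] [754. 312.  14.]
166 [(196, np.int64(537), np.int64(276), np.int64(-1)), (199, np.int64(527), np.int64(276), np.int64(0)), (201, np.int64(520), np.int64(275), np.int64(1)), (203, np.int64(514), np.int64(275), np.int64(1)), (205, np.int64(507), np.int64(274), np.int64(5))] []
174 [(196, np.int64(535), np.int64(249), np.int64(7)), (199, np.int64(526), np.int64(249), np.int64(3)), (201, np.int64(520), np.int64(250), np.int64(-1)), (203, np.int64(512), np.int64(249), np.int64(4)), (205, np.int64(507), np.int64(251), np.int64(-3))] []
182 [(196, np.int64(534), np.int64(223), np.int64(9)), (199, np.int64(524), np.int64(223), np.i
[... 2559 characters left out ...]
4(-31), np.int64(6)), (201, np.int64(510), np.int64(-31), np.int64(11)), (203, np.int64(504), np.int64(-30), np.int64(10)), (205, np.int64(499), np.int64(-30), np.int64(-1))] []
270 [(196, np.int64(525), np.int64(-56), np.int64(11)), (199, np.int64(517), np.int64(-56), np.int64(3)), (201, np.int64(509), np.int64(-56), np.int64(12)), (203, np.int64(503), np.int64(-56), np.int64(6)), (205, np.int64(498), np.int64(-56), np.int64(-3))] []
278 [(196, np.int64(526), np.int64(-82), np.int64(-1)), (199, np.int64(517), np.int64(-82), np.int64(-6)), (201, np.int64(510), np.int64(-82), np.int64(-2)), (203, np.int64(504), np.int64(-81), np.int64(-3)), (205, np.int64(497), np.int64(-81), np.int64(2))] []
```

View pics/t1.png

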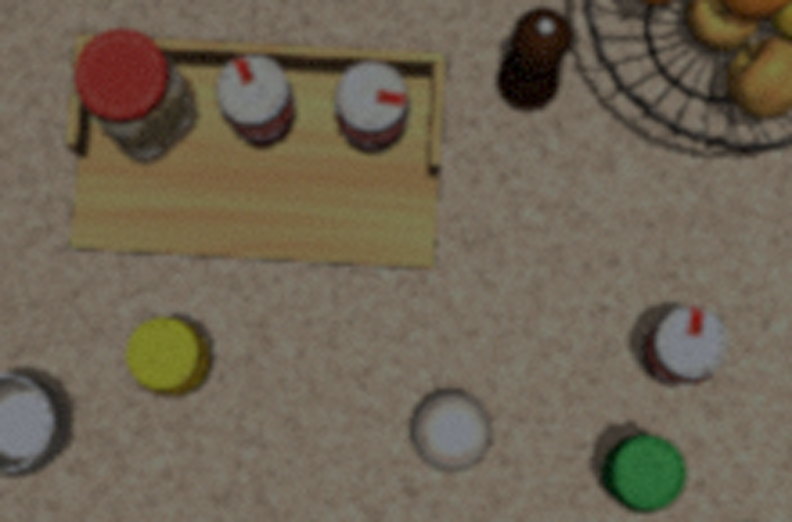

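The lids sit at the heights they should. The rack yaw is about -0.078 and row_mid is about (637, 93). The gap mid is about (632, 42) and the gap about 33 mm, within the stated 25–42 mm. Next I move above the loose jar, turning the tool to the rack yaw.

Call:
drive_tool:
  increments:
    - {"offset": [0.3455,-0.2977,0],"turn": [0,0,0.316],"gripper": 1}
    - {"offset": [0.3455,-0.2977,0],"turn": [0,0,0.316],"gripper": 1}
    - {"offset": [0.3455,-0.2977,0],"turn": [0,0,0.316],"gripper": 1}
    - {"offset": [0.3455,-0.2977,0],"turn": [0,0,0.316],"gripper": 1}
    - {"offset": [0.3455,-0.2977,0],"turn": [0,0,0.316],"gripper": 1}
    - {"offset": [0.3455,-0.2977,0],"turn": [0,0,0.316],"gripper": 1}
    - {"offset": [0.3455,-0.2977,0],"turn": [0,0,0.316],"gripper": 1}
    - {"offset": [0.3455,-0.2977,0],"turn": [0,0,0.316],"gripper": 1}

```text
clock: 0.9
ee_pos: [386.9, -304.7, 174.0]
tool_rot: [0.999, -0.039, -0.0, -0.0]
ft_force: [1.4, -0.8, -0.4]
gripper_width: 94.0
finger_force: 0.0
```

```bash
cat >> h.py <<'E'
from scipy.spatial.transform import Rotation as Ro
def to(x,y,z,yaw=-0.078):
    s=manip.get_state();R=Ro.from_quat(s["tool_rot"])
    T=Ro.from_matrix([[np.cos(yaw),np.sin(yaw),0],[np.sin(yaw),-np.cos(yaw),0],[0,0,-1]])
    print(s["clock"],s["ee_pos"].round(1) if hasattr(s["ee_pos"],'round') else s["ee_pos"],"w",s["gripper_width"],"F",np.round(s["ft_force"],1),s["finger_force"],
     "\noffset m",(R.inv().apply(np.array([x,y,z])-s["ee_pos"])/1000).round(4),"turn",(R.inv()*T).as_rotvec().round(3))
E
python3 -c "
from h import *
to(418.5,-260.3,173)"
```

```text
0.9 [ 386.9 -304.7  174. ] w 94.03331354593084 F [ 1.4 -0.8 -0.4] 0.0 
offset m [ 0.0281 -0.0467  0.001 ] turn [-0.  0. -0.]
```

Call:
drive_tool:
  increments:
    - {"offset": [0.028,-0.0465,0],"turn": [0,0,0],"gripper": 1}
    - {"offset": [0.028,-0.0465,0],"turn": [0,0,0],"gripper": 1}
    - {"offset": [0.028,-0.0465,0],"turn": [0,0,0],"gripper": 1}

```text
clock: 1.2
ee_pos: [418.4, -260.9, 173.9]
tool_rot: [0.999, -0.037, -0.0, -0.0]
ft_force: [-0.3, -0.2, -0.1]
gripper_width: 93.9
finger_force: 0.0
```

```bash
python3 -c "
from h import *
to(418.5,-260.3,57)"
```

```text
1.2 [ 418.4 -260.9  173.9] w 93.8866023691521 F [-0.3 -0.2 -0.1] 0.0 
offset m [ 1.000e-04 -6.000e-04  1.169e-01] turn [-0.     0.     0.004]
```

Call:
drive_tool:
  increments:
    - {"offset": [0,0,0.04],"turn": [0,0,0],"gripper": 1}
    - {"offset": [0,0,0.08],"turn": [0,0,0],"gripper": 1}
    - {"offset": [0,0,0.117],"turn": [0,0,0],"gripper": 1}
    - {"offset": [0,0,0.117],"turn": [0,0,0],"gripper": 1}
    - {"offset": [0,0,0.117],"turn": [0,0,0],"gripper": -1}
    - {"offset": [0,0,0.117],"turn": [0,0,0],"gripper": -1}
    - {"offset": [0,0,0.117],"turn": [0,0,0],"gripper": -1}
    - {"offset": [0,0,0.117],"turn": [0,0,0],"gripper": -1}

```text
clock: 2.0
ee_pos: [418.6, -262.9, 58.5]
tool_rot: [0.999, -0.039, 0.001, 0.001]
ft_force: [-0.5, 1.3, 0.2]
gripper_width: 65.3
finger_force: 0.4
```

Call:
drive_tool:
  increments:
    - {"offset": [0,0,0],"turn": [0,0,0],"gripper": -1}
    - {"offset": [0,0,0],"turn": [0,0,0],"gripper": -1}
    - {"offset": [0,0,0],"turn": [0,0,0],"gripper": -1}
    - {"offset": [0,0,0],"turn": [0,0,0],"gripper": -1}

```text
clock: 2.4
ee_pos: [418.7, -262.5, 58.0]
tool_rot: [0.999, -0.039, 0.001, 0.0]
ft_force: [0.5, 0.8, 6.4]
gripper_width: 59.0
finger_force: 30.0
```

The width reads 59 mm where about 66 was expected, so I look before lifting.

```bash
python3 -c "
from h import *
c=read_camera('wrist');b=read_camera('top')
im=np.hstack([c['color'][:, :],cv2.resize(b['color'][190:280,285:385],(427,384))]);im=cv2.resize(im,(800,int(384*800/im.shape[1])))
cv2.imwrite('pics/g.png',im)
W=world(c);p=W[(np.abs(W[...,2]-108)<5)];p=p[(np.hypot(p[:,0]-418,p[:,1]+260)<50)]
print(len(p),p.min(0),p.max(0),p.mean(0))
to(418.5,-260.3,150)"
```

```text
8672 [ 388.75299794 -304.55665018  103.00282967] [ 447.86797229 -222.17216316  112.99736976] [ 420.47320907 -262.60428192  107.30690745]
2.5 [ 418.6 -262.6   58. ] w 59.11245373669243 F [0.1 1.1 6.8] 30.001796533142624 
offset m [-0.0001 -0.0022 -0.092 ] turn [ 0.001 -0.002  0.   ]
```

View pics/g.png

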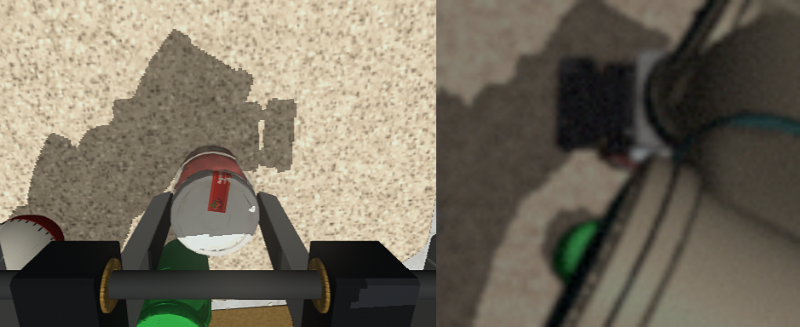

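The jar is upright and centred with its lid at 107 mm, but the pads seem to sit on the shoulder, with an upward force on the tool. I'll regrasp lower, below the widest part, where the taper helps hold it.

Call:
drive_tool:
  increments:
    - {"offset": [0,0,0],"turn": [0,0,0],"gripper": 1}
    - {"offset": [0,0,0],"turn": [0,0,0],"gripper": 1}
    - {"offset": [0,0,0],"turn": [0,0,0],"gripper": 1}
    - {"offset": [0,0,0.023],"turn": [0,0,0],"gripper": 1}
    - {"offset": [0,0,0.023],"turn": [0,0,0],"gripper": 1}
    - {"offset": [0,0,0.023],"turn": [0,0,0],"gripper": -1}
    - {"offset": [0,0,0.023],"turn": [0,0,0],"gripper": -1}
    - {"offset": [0,0,0.023],"turn": [0,0,0],"gripper": -1}

```text
clock: 3.3
ee_pos: [418.1, -262.7, 34.7]
tool_rot: [0.999, -0.039, 0.001, 0.0]
ft_force: [-0.5, -0.1, 0.5]
gripper_width: 73.5
finger_force: 0.0
```

Call:
drive_tool:
  increments:
    - {"offset": [0,0,0],"turn": [0,0,0],"gripper": -1}
    - {"offset": [0,0,0],"turn": [0,0,0],"gripper": -1}
    - {"offset": [0,0,0],"turn": [0,0,0],"gripper": -1}
    - {"offset": [0,0,0],"turn": [0,0,0],"gripper": -1}

```text
clock: 3.7
ee_pos: [417.8, -262.2, 34.4]
tool_rot: [0.999, -0.039, 0.0, -0.0]
ft_force: [-0.5, 1.7, 4.2]
gripper_width: 59.5
finger_force: 29.4
```

Call:
drive_tool:
  increments:
    - {"offset": [0,0,-0.01],"turn": [0,0,0],"gripper": -1}
    - {"offset": [0,0,-0.03],"turn": [0,0,0],"gripper": -1}
    - {"offset": [0,0,-0.06],"turn": [0,0,0],"gripper": -1}
    - {"offset": [0,0,-0.06],"turn": [0,0,0],"gripper": -1}
    - {"offset": [0,0,-0.06],"turn": [0,0,0],"gripper": -1}

```text
clock: 4.2
ee_pos: [417.8, -262.6, 94.4]
tool_rot: [0.999, -0.039, 0.001, 0.0]
ft_force: [-0.3, -0.7, -3.2]
gripper_width: 58.8
finger_force: 29.8
```

```bash
python3 -c "
from h import *
c=read_camera('wrist')
cv2.imwrite('pics/l.png',c['color'])
W=world(c);p=W[170:,180:330].reshape(-1,3);p=p[(p[:,2]>155)&(p[:,2]<180)&(np.hypot(p[:,0]-418,p[:,1]+262)<33)]
print(len(p),p.min(0),p.max(0),np.median(p,0))
to(548,51.6,94.4)"
```

```text
11351 [ 393.74093886 -294.5268626   155.00494046] [ 448.43569927 -231.33331499  179.99283996] [ 422.87291613 -262.99047566  166.43313636]
4.25 [ 417.2 -262.2   93.7] w 58.93114735728495 F [-0.1 -0.2 -3.6] 29.84540235134773 
offset m [ 0.1059 -0.3231 -0.0007] turn [-0.     0.001 -0.   ]
```

View pics/l.png

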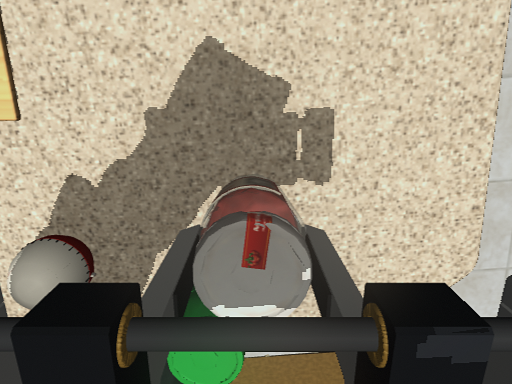

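The jar is held upright between the pads, lid at about (253,262) in the wrist view. Now I carry it to above the ledge.

Call:
drive_tool:
  increments:
    - {"offset": [0.005,-0.015,0],"turn": [0,0,0],"gripper": -1}
    - {"offset": [0.016,-0.048,0],"turn": [0,0,0],"gripper": -1}
    - {"offset": [0.027,-0.084,0],"turn": [0,0,0],"gripper": -1}
    - {"offset": [0.038,-0.12,0],"turn": [0,0,0],"gripper": -1}
    - {"offset": [0.05,-0.156,0],"turn": [0,0,0],"gripper": -1}
    - {"offset": [0.062,-0.192,0],"turn": [0,0,0],"gripper": -1}
    - {"offset": [0.074,-0.225,0],"turn": [0,0,0],"gripper": -1}
    - {"offset": [0.085,-0.255,0],"turn": [0,0,0],"gripper": -1}

```text
clock: 5.05
ee_pos: [521.7, -12.9, 92.5]
tool_rot: [0.999, -0.039, -0.001, 0.0]
ft_force: [-0.2, -0.6, -4.4]
gripper_width: 59.2
finger_force: 29.8
```

Call:
drive_tool:
  increments:
    - {"offset": [0.01,-0.03,0],"turn": [0,0,0],"gripper": -1}
    - {"offset": [0.017,-0.053,0],"turn": [0,0,0],"gripper": -1}
    - {"offset": [0.02,-0.065,0],"turn": [0,0,0],"gripper": -1}
    - {"offset": [0.02,-0.068,0],"turn": [0,0,0],"gripper": -1}
    - {"offset": [0.02,-0.068,0],"turn": [0,0,0],"gripper": -1}

```text
clock: 5.55
ee_pos: [546.5, 50.5, 93.3]
tool_rot: [0.999, -0.039, -0.001, 0.001]
ft_force: [-0.6, 0.6, -2.7]
gripper_width: 59.8
finger_force: 29.8
```

```bash
python3 -c "
from h import *
c=read_camera('wrist')
W=world(c);col=c['color']
cv2.imwrite('pics/a.png',col)
def circ(x0,y0,h,n):
  p=W[(np.abs(W[...,2]-h)<5)&(np.hypot(W[...,0]-x0,W[...,1]-y0)<40)]
  if len(p)<50: print(n,'few');return
  (x,y),R=cv2.minEnclosingCircle(p[:,:2].astype(np.float32)); print(n,len(p),x,y,R,p.mean(0))
circ(636,90.6,116,'mid');circ(627,-7.7,116,'end');circ(643,194,145,'pasta')
s=manip.get_state();e=s['ee_pos']
m=(W[...,2]>155)&(W[...,2]<180)&(np.hypot(W[...,0]-e[0],W[...,1]-e[1])<29)
p=W[m];A=np.c_[p[:,:2]-e[:2],np.ones(len(p))];q=np.linalg.lstsq(A,p[:,2],rcond=None)[0];r=p[:,2]-A@q
k=abs(r)<3;q=np.linalg.lstsq(A[k],p[k,2],rcond=None)[0];print('lid plane',q,k.mean(),p[k].min(0),p[k].max(0))
to(547,51.6,46)"
```

```text
mid 8881 635.736572265625 93.32598876953125 29.54126739501953 [636.78968731  92.86217499 114.44686517]
end 8783 627.4135131835938 -4.896315574645996 29.646198272705078 [628.1230353   -4.53682253 114.48410201]
pasta 892 635.10107421875 166.43963623046875 21.55222511291504 [635.0004515  162.16749495 142.72650818]
lid plane [2.56697574e-03 8.54160377e-04 1.65399968e+02] 0.9906532350192128 [522.52013763  20.69871871 162.60492591] [575.5277786  78.507139  168.4981091]
5.6 [546.6  49.7  93.6] w 59.249400552630235 F [-0.2 -0.4 -3.9] 29.84202576102689 
offset m [ 0.0003 -0.002   0.0476] turn [ 0.001  0.002 -0.002]
```

View pics/a.png

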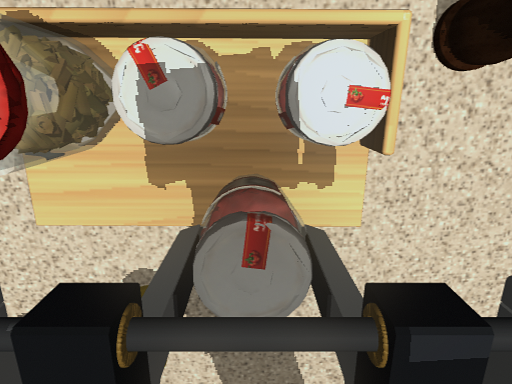

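The wrist view agrees with the tool: the held lid is centred at y 49.6. It puts mid at (636,93) and end at (627,-5), so the gap mid is at y 44. The ledge target before the gap, biased slightly toward the roomier side, is about (547, 53.5). Now I lower the jar.

Call:
drive_tool:
  increments:
    - {"offset": [0,-0.0038,0.015],"turn": [0,0,0],"gripper": -1}
    - {"offset": [0,-0.0038,0.03],"turn": [0,0,0],"gripper": -1}
    - {"offset": [0,-0.0038,0.042],"turn": [0,0,0],"gripper": -1}
    - {"offset": [0,-0.0038,0.047],"turn": [0,0,0],"gripper": -1}
    - {"offset": [0,-0.0038,0.048],"turn": [0,0,0],"gripper": -1}
    - {"offset": [0,-0.0038,0.048],"turn": [0,0,0],"gripper": -1}

```text
clock: 6.2
ee_pos: [548.1, 54.7, 46.3]
tool_rot: [0.999, -0.039, 0.0, 0.0]
ft_force: [-0.1, -0.3, -2.9]
gripper_width: 59.2
finger_force: 29.8
```

Call:
drive_tool:
  increments:
    - {"offset": [0,0,0.001],"turn": [0,0,0],"gripper": -1}
    - {"offset": [0,0,0.002],"turn": [0,0,0],"gripper": -1}
    - {"offset": [0,0,0.003],"turn": [0,0,0],"gripper": -1}
    - {"offset": [0,0,0.003],"turn": [0,0,0],"gripper": -1}

```text
clock: 6.6
ee_pos: [547.9, 55.2, 43.1]
tool_rot: [0.999, -0.039, 0.0, -0.0]
ft_force: [-0.2, -0.2, -2.7]
gripper_width: 58.9
finger_force: 29.8
```

Call:
drive_tool:
  increments:
    - {"offset": [0,0,0.0005],"turn": [0,0,0],"gripper": -1}
    - {"offset": [0,0,0.001],"turn": [0,0,0],"gripper": -1}
    - {"offset": [0,0,0.0015],"turn": [0,0,0],"gripper": -1}
    - {"offset": [0,0,0.0015],"turn": [0,0,0],"gripper": -1}

```text
clock: 7.0
ee_pos: [548.5, 55.2, 42.5]
tool_rot: [0.999, -0.039, 0.001, -0.0]
ft_force: [-1.8, -0.3, 5.5]
gripper_width: 59.1
finger_force: 29.9
```

It's in contact with the ledge floor. I release and back off.

Call:
drive_tool:
  increments:
    - {"offset": [0,0,0],"turn": [0,0,0],"gripper": 1}
    - {"offset": [0,0,0],"turn": [0,0,0],"gripper": 1}
    - {"offset": [0,0,0],"turn": [0,0,0],"gripper": 1}
    - {"offset": [0,0,0],"turn": [0,0,0],"gripper": 1}
    - {"offset": [-0.02,0,0],"turn": [0,0,0],"gripper": 1}
    - {"offset": [-0.05,0,-0.008],"turn": [0,0,0],"gripper": 1}
    - {"offset": [-0.065,0,-0.014],"turn": [0,0,0],"gripper": 1}
    - {"offset": [-0.065,0,-0.014],"turn": [0,0,0],"gripper": 1}

```text
clock: 7.8
ee_pos: [481.2, 60.5, 56.0]
tool_rot: [0.999, -0.039, -0.001, -0.0]
ft_force: [1.2, 0.4, -0.2]
gripper_width: 93.7
finger_force: 0.0
```

Call:
drive_tool:
  increments:
    - {"offset": [0,0,0],"turn": [0,0,0],"gripper": -0.23}
    - {"offset": [0,0,0],"turn": [0,0,0],"gripper": -0.23}
    - {"offset": [0,0,0],"turn": [0,0,0],"gripper": -0.23}
    - {"offset": [0,0,0],"turn": [0,0,0],"gripper": -0.23}
    - {"offset": [0,0,0],"turn": [0,0,0],"gripper": -0.23}

```text
clock: 8.3
ee_pos: [483.4, 60.2, 55.4]
tool_rot: [0.999, -0.039, -0.0, 0.0]
ft_force: [-0.6, -0.3, 0.6]
gripper_width: 57.6
finger_force: 0.0
```

```bash
cat >> h.py <<'E'
def jars(f="wrist",pts=()):
    c=read_camera(f);W=world(c)
    for n,x,y in pts:
        p=W[(np.abs(W[...,2]-115)<6)&(np.hypot(W[...,0]-x,W[...,1]-y)<34)]
        if len(p)<50: print(n,"few");continue
        (a,b),R=cv2.minEnclosingCircle(p[:,:2].astype(np.float32))
        A=np.c_[p[:,:2]-[x,y],np.ones(len(p))];q=np.linalg.lstsq(A,p[:,2],rcond=None)[0]
        print(n,len(p),round(a,1),round(b,1),"R",round(R,1),"tilt",q[:2].round(3),p[:,2].mean().round(1))
    return c
E
python3 -c "
from h import *
c=jars('wrist',[('loose',548,55),('mid',636,93),('end',627,-5)])
cv2.imwrite('pics/r.png',c['color'])
to(520,55,58)"
```

```text
loose 12305 548.9 55.2 R 29.6 tilt [0.003 0.001] 114.5
mid 359 609.1 94.6 R 11.9 tilt [0.833 0.03 ] 112.3
end 556 601.5 -2.5 R 15.1 tilt [ 0.296 -0.078] 112.8
8.35 [483.3  60.2  55.4] w 53.39236695578717 F [-0.6  0.2 -0.6] 0.0 
offset m [ 0.037   0.0023 -0.0026] turn [ 0.  0. -0.]
```

View pics/r.png

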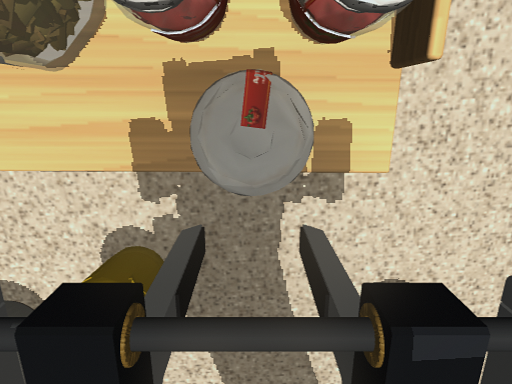

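The loose jar stands upright on the ledge at (549,55), with its foot clear of the front edge. The tool is on the push line. I let the fingers narrow, then push slowly.

Call:
drive_tool:
  increments:
    - {"offset": [0,0,0],"turn": [0,0,0],"gripper": -0.23}
    - {"offset": [0,0,0],"turn": [0,0,0],"gripper": -0.23}
    - {"offset": [0,0,0],"turn": [0,0,0],"gripper": -0.23}
    - {"offset": [0.01,0,0],"turn": [0,0,0],"gripper": -0.23}
    - {"offset": [0.02,0,0],"turn": [0,0,0],"gripper": -0.23}
    - {"offset": [0.027,0,0],"turn": [0,0,0],"gripper": -0.23}
    - {"offset": [0.032,0,0],"turn": [0,0,0],"gripper": -0.23}
    - {"offset": [0.037,0,0],"turn": [0,0,0],"gripper": -0.23}

```text
clock: 9.15
ee_pos: [520.1, 57.2, 55.4]
tool_rot: [0.999, -0.039, -0.0, 0.0]
ft_force: [-0.0, -0.2, 0.7]
gripper_width: 36.3
finger_force: 0.5
```

Call:
drive_tool:
  increments:
    - {"offset": [0.005,0,0],"turn": [0,0,0],"gripper": -0.23}
    - {"offset": [0.01,0,0],"turn": [0,0,0],"gripper": -0.23}
    - {"offset": [0.015,0,0],"turn": [0,0,0],"gripper": -0.23}
    - {"offset": [0.02,0,0],"turn": [0,0,0],"gripper": -0.23}
    - {"offset": [0.025,0,0],"turn": [0,0,0],"gripper": -0.23}
    - {"offset": [0.03,0,0],"turn": [0,0,0],"gripper": -0.23}

```text
clock: 9.75
ee_pos: [550.3, 55.0, 55.6]
tool_rot: [0.999, -0.039, 0.0, 0.0]
ft_force: [-0.4, 0.3, -0.4]
gripper_width: 35.9
finger_force: 0.4
```

```bash
python3 -c "
from h import *
c=jars('wrist',[('loose',585,52),('mid',636,95),('end',627,-7)])
to(598,51,58)"
```

```text
loose 10740 581.4 52.3 R 31.4 tilt [-0.007  0.   ] 114.5
mid 13739 635.8 93.4 R 29.7 tilt [0.005 0.009] 114.4
end 13690 627.3 -4.8 R 29.7 tilt [ 0.    -0.013] 114.4
9.8 [551.5  54.9  55.7] w 36.3862098554649 F [0.9 0.3 0.6] 0.007812039320924669 
offset m [ 0.0466  0.0003 -0.0023] turn [-0.    -0.002 -0.   ]
```

Call:
drive_tool:
  increments:
    - {"offset": [0.004,0,0],"turn": [0,0,0],"gripper": -0.23}
    - {"offset": [0.008,0,0],"turn": [0,0,0],"gripper": -0.23}
    - {"offset": [0.012,0,0],"turn": [0,0,0],"gripper": -0.23}
    - {"offset": [0.016,0,0],"turn": [0,0,0],"gripper": -0.23}
    - {"offset": [0.02,0,0],"turn": [0,0,0],"gripper": -0.23}
    - {"offset": [0.024,0,0],"turn": [0,0,0],"gripper": -0.23}

```text
clock: 10.4
ee_pos: [573.9, 53.2, 55.5]
tool_rot: [0.999, -0.039, -0.0, -0.0]
ft_force: [-0.8, 0.1, 0.5]
gripper_width: 35.9
finger_force: 1.1
```

```bash
python3 -c "
from h import *
c=jars('wrist',[('loose',608,51),('mid',638,100),('end',629,-11)])
cv2.imwrite('pics/p.png',c['color'])
to(598,51,58)"
```

```text
loose 10879 608.0 51.0 R 34.0 tilt [-0.009 -0.   ] 114.5
mid 12088 638.5 99.3 R 33.9 tilt [0.003 0.01 ] 114.4
end 12342 631.0 -7.8 R 29.9 tilt [-0.004 -0.013] 114.4
10.45 [575.   53.1  55.6] w 36.059788504250065 F [ 0.2  0.4 -0. ] 0.5592952357255854 
offset m [ 0.0231  0.0003 -0.0024] turn [-0.    -0.001 -0.   ]
```

View pics/p.png

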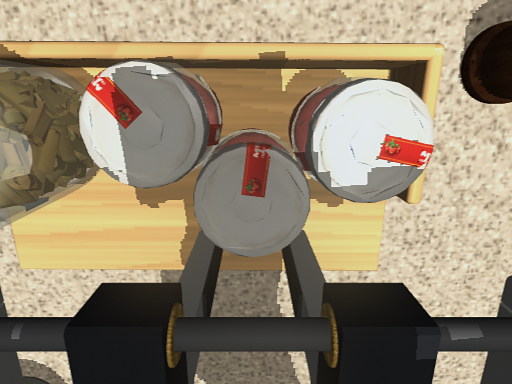

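The jar is entering the gap, all jars are upright, and the neighbours are parting. I keep pushing.

Call:
drive_tool:
  increments:
    - {"offset": [0.004,0,0],"turn": [0,0,0],"gripper": -0.23}
    - {"offset": [0.008,0,0],"turn": [0,0,0],"gripper": -0.23}
    - {"offset": [0.012,0,0],"turn": [0,0,0],"gripper": -0.23}
    - {"offset": [0.016,0,0],"turn": [0,0,0],"gripper": -0.23}
    - {"offset": [0.02,0,0],"turn": [0,0,0],"gripper": -0.23}
    - {"offset": [0.024,0,0],"turn": [0,0,0],"gripper": -0.23}

```text
clock: 11.05
ee_pos: [598.5, 51.1, 55.6]
tool_rot: [0.999, -0.039, 0.0, 0.0]
ft_force: [-0.3, -0.7, 0.4]
gripper_width: 36.2
finger_force: 0.5
```

```bash
cat >> h.py <<'E'
def hough(c,h=115,tol=6):
    W=world(c); m=(np.abs(W[...,2]-h)<tol)&(W[...,0]>560)&(W[...,0]<690)&(abs(W[...,1]-60)<130)
    g=np.zeros((260,320),np.uint8); p=W[m]
    g[((p[:,0]-540)).round().astype(int),((p[:,1]+80)).round().astype(int)]=255
    g=cv2.morphologyEx(g,cv2.MORPH_CLOSE,np.ones((5,5)))
    d=cv2.distanceTransform(g,cv2.DIST_L2,5)
    for _ in range(4):
        _,v,_,(u,w)=cv2.minMaxLoc(d)
        if v<15: break
        print("lid",540+w,u-80,"r",round(v,1)); cv2.circle(d,(u,w),30,0,-1)
E
python3 -c "
from h import *
c=jars('wrist',[])
hough(c);to(598,51,58)"
```

```text
lid 638 -14 r 29.0
lid 653 106 r 29.0
lid 631 49 r 28.6
11.1 [599.4  51.2  55.7] w 35.954942723792946 F [ 0.9 -0.3  0.3] 0.2794853773957584 
offset m [-0.0014  0.0003 -0.0023] turn [-0.    -0.002 -0.   ]
```

Call:
drive_tool:
  increments:
    - {"offset": [0.003,0,0],"turn": [0,0,0],"gripper": -0.23}
    - {"offset": [0.006,0,0],"turn": [0,0,0],"gripper": -0.23}
    - {"offset": [0.008,0,0],"turn": [0,0,0],"gripper": -0.23}
    - {"offset": [0.008,0,0],"turn": [0,0,0],"gripper": -0.23}

```text
clock: 11.5
ee_pos: [606.3, 50.4, 55.7]
tool_rot: [0.999, -0.039, 0.0, 0.0]
ft_force: [0.0, -0.4, 0.3]
gripper_width: 36.1
finger_force: 0.2
```

Call:
drive_tool:
  increments:
    - {"offset": [-0.01,0,0],"turn": [0,0,0],"gripper": -0.23}
    - {"offset": [-0.03,0,0],"turn": [0,0,0],"gripper": -0.23}
    - {"offset": [-0.05,0,0],"turn": [0,0,0],"gripper": -0.23}
    - {"offset": [-0.05,0,-0.04],"turn": [0,0,0],"gripper": -0.23}
    - {"offset": [-0.05,0,-0.08],"turn": [0,0,0],"gripper": -0.23}
    - {"offset": [-0.05,0,-0.08],"turn": [0,0,0],"gripper": -0.23}

```text
clock: 12.1
ee_pos: [559.3, 55.3, 140.5]
tool_rot: [0.999, -0.039, 0.005, -0.001]
ft_force: [0.2, 0.4, 0.2]
gripper_width: 36.1
finger_force: 0.0
```

```bash
python3 -c "
from h import *
c=jars('wrist',[])
hough(c);hough(c,144,6);to(600,51,58)
W=world(c);m=(W[...,2]>66)&(W[...,2]<74)&(W[...,0]>660);p=W[m]
print(len(p)); 
if len(p)>50:
  for y in range(-60,240,40):
    k=abs(p[:,1]-y)<8
    if k.sum()>5: print(y,np.percentile(p[k,0],[2,98]).round(1))
cv2.imwrite('pics/f.png',c['color'])"
```

```text
lid 639 48 r 28.8
lid 653 107 r 28.8
lid 638 -14 r 28.4
lid 645 174 r 17.0
12.15 [557.5  55.1 138.2] w 35.980640483438954 F [-0.5  0.3 -0.8] 0.0 
offset m [0.0422 0.001  0.0805] turn [-0.002 -0.006  0.   ]
396
180 [675.6 687.8]
```

View pics/f.png

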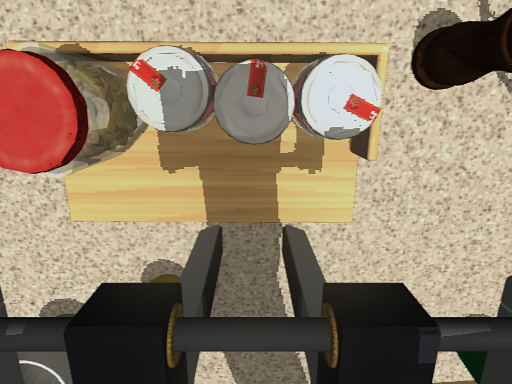

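All four jars stand upright in the row, with the loose one between its neighbours: it is at (254,101), mid (170,88), end (340,97). I retract fully and check from the top.

Call:
drive_tool:
  increments:
    - {"offset": [0,0,-0.05],"turn": [0,0,0],"gripper": -0.23}
    - {"offset": [0,0.03,-0.09],"turn": [0,0,0],"gripper": -0.23}
    - {"offset": [-0.01,0.07,-0.1],"turn": [0,0,0],"gripper": -0.23}
    - {"offset": [-0.03,0.12,-0.1],"turn": [0,0,0],"gripper": -0.23}
    - {"offset": [-0.05,0.17,-0.1],"turn": [0,0,0],"gripper": -0.23}
    - {"offset": [-0.07,0.22,-0.1],"turn": [0,0,0],"gripper": -0.23}
    - {"offset": [-0.09,0.26,-0.1],"turn": [0,0,0],"gripper": -0.23}
    - {"offset": [-0.09,0.26,-0.1],"turn": [0,0,0],"gripper": -0.23}

```text
clock: 12.95
ee_pos: [440.9, -203.2, 234.7]
tool_rot: [0.999, -0.044, -0.002, 0.001]
ft_force: [-0.1, -0.5, 0.1]
gripper_width: 36.7
finger_force: 0.0
```

```bash
python3 -c "
from h import *
c=jars('top',[])
W=world(c)
for n,x,y,h in (('loose',639,47,116),('mid',650,107,116),('end',637,-17,116),('pasta',643,194,145),('mill',667,-152,157),('timer',355,-67,58),('green',315,-220,108),('yel',421,167,108)):
  p=W[(np.abs(W[...,2]-h)<6)&(np.hypot(W[...,0]-x,W[...,1]-y)<36)]
  if h==116: p=p[np.hypot(p[:,0]-x,p[:,1]-y)<33]
  if len(p)<5: print(n,'few',len(p));continue
  (a,b),R=cv2.minEnclosingCircle(p[:,:2].astype(np.float32)); 
  print(n,len(p),round(a,1),round(b,1),'R',round(R,1),p.mean(0).round(1),'rack x',round(a-637-.078*(b-91),1))
to(600,51,58)
cv2.imwrite('pics/z.png',cv2.resize(c['color'][120:290,120:370],(750,510),interpolation=cv2.INTER_CUBIC))"
```

```text
loose 307 640.0 47.2 R 32.4 [638.8  45.1 115.4] rack x 6.4
mid 294 652.2 105.2 R 30.1 [652.5 104.6 115.2] rack x 14.1
end 297 636.9 -15.4 R 31.3 [637.  -17.1 115.7] rack x 8.2
pasta 457 642.9 194.1 R 35.9 [643.  194.3 144.4] rack x -2.2
mill 19 669.9 -149.7 R 11.0 [ 669.2 -147.9  156.2] rack x 51.7
timer 212 356.1 -66.5 R 26.8 [355.8 -66.2  57.7] rack x -268.6
green few 0
yel 314 421.0 166.6 R 29.6 [421.3 166.3 107.2] rack x -221.9
13.0 [ 442.4 -201.1  234.7] w 36.326222902313724 F [ 0.4 -0.3  0.1] 0.0 
offset m [ 0.1358 -0.2648  0.1761] turn [ 0.001  0.002 -0.008]
```

View pics/z.png

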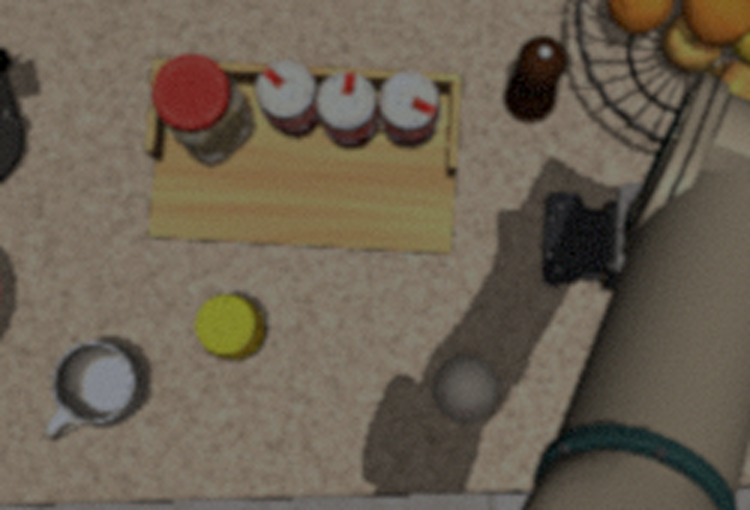

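The top view shows the jar seated between its neighbours at rack x of about +6 mm; they are at about +8 and +14. All jars are upright, the arm is clear, and the bystanders I could check are unmoved.

```bash
python3 -c "
from h import *
print(job.sign_off())"
```

```text
the job is handed in; nothing more can be done
None
```

The jam jar was stood on the rack's front ledge, pushed back between the two other jam jars and released; all the jars are upright, it sits about 6 mm behind the row's original line with its neighbours nudged about 8 and 14 mm back, and I handed the job in at about 13 s with no verdict returned.

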